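Lay a turned table leg in the V-block drilling jig

TASK

The table leg with the blue masking tape still needs its cross hole: lay it on its side in the two V-blocks of the drilling jig, slid in under the drill guide with a flat face of its square head level on top, and push it along until its foot butts against the aluminium end stop, so that no gap is left. Do not drop it, let it topple or push the stop out of its setting. Leave the drilled legs standing and everything else on the bench where it is.

Things in the scene. Friction and masses are not known exactly. Their poses are not given: they have to be found in the camera images.
- leg: the table leg to lay down: pale wood, blue tape band round its shank (66 to 90 mm above the foot), 215 mm long, about 0.16 kg, standing loose on its foot. Round shank 34 mm across from 0 to 161 mm (a bead 40 mm across at 145 to 161), then a square head. Origin: centre of the foot's flat end; z along the leg to the head; x, y square to the head's faces. Centre of mass 120 mm from the foot
- leg_head (a point): centre of the leg's square head, on its axis 188 mm from the foot. The head is 40 x 40 mm and 54 mm long (161 to 215 mm from the foot); axes as the leg's. The leg is four-way symmetric: any of the four side faces may end up on top
- jig: the drilling jig, fixed to the bench: plywood board 235 x 120 x 18 mm carrying two pale V-blocks, a drill guide over them and the end stop. Origin: on the bench under the V's centre line, midway between the V-blocks; x along the V's, away from the stop, z up. Board from x = -170 to +65 mm. The laid leg points along +x from the stop; its head overhangs the board's end, over bare bench
- v_seat (a point): where the seated leg's axis passes midway between the V-blocks, 64 mm above the bench; axes as the jig's. V-blocks: 72 mm wide, 25 mm thick along x, from -60 to -35 and +35 to +60 mm of this point, tops 61 mm above the bench. Their V's are 90 degrees wide, 21 mm deep, open upwards, and fit the 34 mm shank
- leg_b: a drilled leg of the same shape with no tape, standing upright and loose (foot 34 mm across, 215 mm tall); origin: centre of its foot. Leave it alone
- leg_c: the other drilled leg, as leg_b. Leave it alone
- glue: white glue bottle, red label and cap, 60 mm across, 170 mm tall, standing; origin: centre of its underside. Leave it alone
- glue2: smaller glue bottle with a yellow label and orange cap, 60 mm across, 150 mm tall, standing; origin: centre of its underside. Leave it alone
- blank: square laminated plywood blank lying on the bench, 200 (its x) x 41 x 45 mm high; origin: centre of its underside. Leave it alone
- tape: roll of blue masking tape lying flat, 84 mm across, 24 mm high; origin: centre of its underside. Leave it alone
- bush (a point): centre of the underside of the drill guide's bush, 93 mm above the bench, over the V's centre line midway between the V-blocks: 12 mm above the seated shank. The yellow guide arm, 26 mm wide along x, reaches across from a 22 mm square post at y = +37 to +59 mm; the leg goes in under it endways, foot first, from the +x end
- offcut: plywood offcut lying flat, 90 x 32 x 12 mm; origin: centre of its underside. Leave it alone
- stop_limit (a point): on the V's centre line 70 mm above the bench, 70 mm on the -x side of v_seat: the nearest to the V-blocks that the end stop's face can be set. The stop is an aluminium angle with a black star knob behind it; its upright plate (stop_plate, 50 mm wide, 10 mm thick, top 80 mm above the bench) faces +x and stands 0 to 15 mm beyond this point, towards -x. It slips if pushed with more than about 22 N

How it is judged:
On the way:
1. the leg, lying along the V's within 8 mm of its seat and still touched by the gripper, is brought against the end stop (angle between the z axis of leg and the x axis of jig, either way round below 0.12 rad and z of each of leg, leg_head in the frame of jig below 0.072 m and contact force between the fingers and leg above 0.5 N and contact force between leg and stop_plate above 0.5 N), for 0.05 s.
At the end, for the whole second after the job is handed in: the taped leg lies at rest in both V-blocks, head away from the stop: its axis within 3 mm of its seat and 1.7 degrees of the V's line, its foot within 1.5 mm of the stop's face, and a flat face of the square head level to within 7 degrees; the stop is where it was set (z of stop_plate in the frame of leg between -0.0065 and -0.0035 m and y of leg in the frame of jig between -0.003 and 0.003 m and z of leg in the frame of jig between 0.061 and 0.067 m and x of leg_head in the frame of jig above 0.08 m and angle between the z axis of leg and the x axis of jig, either way round below 0.03 rad and (angle between the x axis of leg and the z axis of jig, either way round below 0.12 rad or angle between the y axis of leg and the z axis of jig, either way round below 0.12 rad) and linear speed of leg below 0.02 m/s and angular speed of leg below 0.1 rad/s and contact force between leg and jig above 0.3 N); the robot touches nothing.
It fails at once if the end stop is pushed more than 2 mm out of its setting (distance of stop_plate from where it was at the start of the episode above 0.002 m).
It fails at once if the leg topples or is thrown (turns faster than 6 rad/s) (angular speed of leg above 6 rad/s).
It fails at once if a drilled leg is moved more than 15 mm or tilted (distance of any of leg_b, leg_c from where it was at the start of the episode above 0.015 m or angle between any of leg_b, leg_c's own z axis and vertical above 0.3 rad).
It fails at once if another thing on the bench is moved more than 20 mm (distance of any of glue, glue2, blank, tape, offcut from where it was at the start of the episode above 0.02 m).
It also fails if it takes over 48 s, if anything falls off the work surface, if the arm or the gripper's body presses on something with over 40 N, if the wrist force passes 120 N, or if a joint passes its speed limit or range.

ROBOT

A 6-joint arm with a two-finger parallel gripper is mounted at the origin on the work surface. World frame = base frame: x ahead of the robot, y to its left, z up, the work surface at z = 0. Lengths are in m, angles in rad, forces in N, time in s.
With the tool pointing down it reaches from about 0.325 to 0.85 m from the base axis. Payload 15.5 kg.
Tool frame: the origin (TCP) lies midway between the tips of the shut fingers; the grasp point (between the pads) lies 19 mm behind it; z points along the fingers, y is the line along which they close (so a half turn about z gives the same grasp; the last joint's range is limited). The gripper opens to 91 mm and grips with 3 to 60 N. Pads are 32 mm wide; open, the fingers measure 118 mm over their backs; the gripper's body (76 mm by 178 mm) begins 60 mm behind the grasp point.
Start: joints at [1.103, 0.494, 1.345, -0, 1.302, -0.096], TCP at [0.228, 0.582, 0.214] pointing down, gripper open.
Joint ranges: [-2.91, 2.91], [-0.82, 2.16], [0.22, 2.67], [-1.22, 4.37], [0.12, 2.79], [-3.08, 3.08]. Speed limits (rad/s): [1.89, 1.89, 2.57, 3.01, 3.01, 3.01].

INTERFACE

Orientations are given as a rotation vector (axis times angle).
In Python, from cell import bot, cams gives the robot as it stands. The module is installed in compiled form; this text tells all that it offers.
- The arm moves only by the shell command python3 -m inch 'ROWS' [FORCE]. ROWS is JSON, a list of rows, each an object with "dp": the shift along the tool's x, y, z in cm, a list of three; "dr": the turn, a rotation vector about the tool's x, y, z in rad, a list of three; "gripper": the gripper command: -1 is fully open, 1 is shut, values between are in proportion. In form: [{"dp": [dx, dy, dz], "dr": [rx, ry, rz], "gripper": gripper}, ...]. A call has 1 to 20 rows; each row shifts and turns the commanded pose from where the row before left it, along the tool's axes as they then stand; what a row does not reach is not made up. A row lasts 1/12 s, in which the tool goes at most 41.7 mm and 7.16 degrees, less where a joint would pass 70% of its speed; a pose out of reach is approached as far as the arm can. A call with a gripper value outside its range is refused whole. The fingers move at their own pace and stop on an object; FORCE is the grip in N (left out, the last holds). Time passes only in rows, so rows that do not move let the fingers close. It gives the time, the measured TCP pose, the force, the opening and the grip force at its end, in the units of the state.
- bot.get_state(): the state, without advancing time (a new reading comes with each control period).
- cams.read_camera(name): name is "scene" or "top" or "wrist"; returns (picture, depth): 420x560x3 uint8, blue, green, red; 420x560 float32, m along the optical axis (not along the pixel's ray), 0 where there is no reading.
- cams.camera_model(name): a dict with "camera_matrix" (3x3 intrinsics, pixels), "world_to_cam" (4x4, takes a point from world to camera coordinates). Camera axes: x right, y down, z forward; pixel columns grow to the right and rows downward; lengths in m; the calibration is good to about 2 mm. A picture is of the moment at which its call begins: read the wrist's pose just before it. camera_model takes no time and is no camera call; for the wrist camera it gives the pose at the moment of the call.
- bot.sign_off(): hands the job in; it is judged then, once.
The state is a dict: "time_s": time; "joint_positions": joint angles; "qvel": joint speeds; "joint_efforts": joint torques, N m; "ee_pos": TCP position; "tool_rot": TCP orientation; "force": force on the tool from outside, world axes, zero at the start; "wrist_torque": the same for the moment, N m; "grip_width": finger opening in m; "finger_force": force on a finger pad.
Only numpy, scipy, OpenCV 4.12 (cv2) and the standard library are available. Lean on these libraries where they do the work, as an engineer would, in place of code of your own. Each camera call takes 0.05 s, during which the arm holds its last target. There are 200 camera calls.

## Working session

There is one attempt and no reset: what is moved stays moved. The work goes in short steps, Python scripts to look and compute and a shell command to move; the robot and the scene stay as the last step left them, time stands still between calls to the robot, and variables do not carry over. Pictures are saved under pics/ and viewed, at most 10 in all, crops included, and the job is handed in when it is done.

```bash
mkdir -p pics
cat > h.py <<'E'
import numpy as np,cv2
from cell import bot,cams
def snap(n,f):
    m=cams.camera_model(n);p,d=cams.read_camera(n);cv2.imwrite('pics/'+f+'.png',p);np.savez('pics/'+f+'.npz',p=p,d=d,K=m['camera_matrix'],T=m['world_to_cam']);return p,d,m
def load(f):
    z=np.load('pics/'+f+'.npz');return z['p'],z['d'],z['K'],z['T']
def cloud(f):
    p,d,K,T=load(f);v,u=np.mgrid[:d.shape[0],:d.shape[1]]
    c=np.stack([(u-K[0,2])/K[0,0]*d,(v-K[1,2])/K[1,1]*d,d],-1);Ti=np.linalg.inv(T)
    w=c@Ti[:3,:3].T+Ti[:3,3];w[d==0]=np.nan;return p,w
E
python3 - <<'E'
from h import *
snap('scene','s0');snap('top','t0')
for n in('s0','t0'):
  p,d,K,T=load(n);print(K.round(1).tolist(),np.linalg.inv(T).round(3).tolist())
E
```

```text
[[528.4, 0.0, 277.7], [0.0, 528.4, 209.2], [0.0, 0.0, 1.0]] [[-0.132, 0.845, -0.519, 1.281], [0.991, 0.105, -0.082, -0.01], [-0.015, -0.525, -0.851, 1.28], [0.0, 0.0, 0.0, 1.0]]
[[409.4, 0.0, 278.7], [0.0, 409.4, 212.1], [0.0, 0.0, 1.0]] [[-0.019, -0.994, 0.11, 0.499], [-1.0, 0.021, 0.018, -0.12], [-0.02, -0.109, -0.994, 1.018], [0.0, 0.0, 0.0, 1.0]]
```

View pics/s0.png

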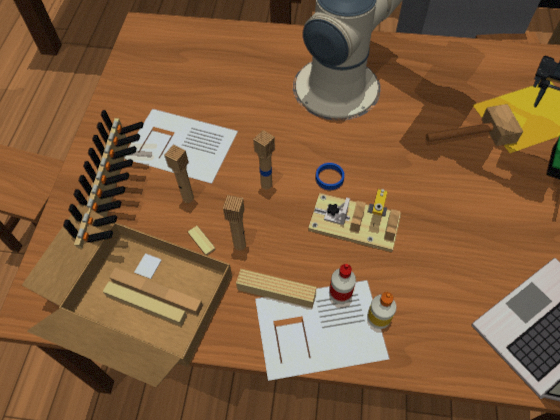

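View pics/t0.png

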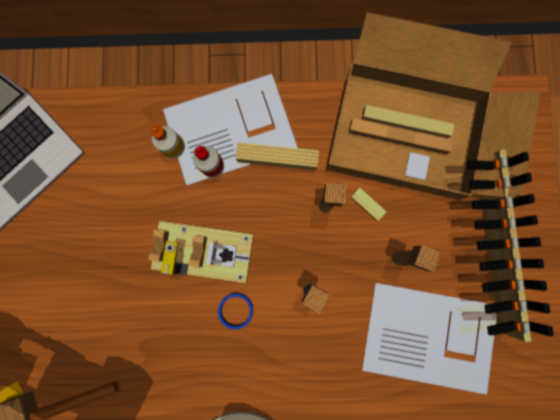

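The scene view shows the taped leg at (265,160), drilled legs at (180,175) and (236,222), and the jig at (355,222) with its stop knob at (333,210). In the top view the taped leg's head is at (315,299) and the jig is at (200,252), with its stop end to the right, so jig +x points along about world +y.

Run:
```python
from h import *
for f in('t0','s0'):
  p,w=cloud(f);X,Y,Z=w[...,0],w[...,1],w[...,2]
  hsv=cv2.cvtColor(p,cv2.COLOR_BGR2HSV)
  v,u=np.mgrid[:420,:560]
  # board
  R=(u>140)&(u<262)&(v>212)&(v<292) if f=='t0' else (u>298)&(u<408)&(v>180)&(v<255)
  m=R&(abs(Z-.018)<.006)
  r=cv2.minAreaRect((w[m][:,:2]*1000).astype(np.float32));print(f,'board',m.sum(),r,cv2.boxPoints(r).round().tolist())
  m=R&(abs(Z-.061)<.005)
  n,l,s,c=cv2.connectedComponentsWithStats(m.astype(np.uint8))
  for i in range(1,n):
    if s[i,4]>20:
      print(' z61',s[i,4],np.nanmean(w[l==i],0).round(4),[tuple(np.round(x,1)) if not np.isscalar(x) else round(x,1) for x in cv2.minAreaRect((w[l==i][:,:2]*1000).astype(np.float32))])
  m=R&(Z>.067)
  n,l,s,c=cv2.connectedComponentsWithStats(m.astype(np.uint8))
  for i in range(1,n):
    if s[i,4]>8: print(' hi',s[i],w[l==i].mean(0).round(4),w[l==i].min(0).round(3),w[l==i].max(0).round(3))
  # things: components above 5 mm, head tops
  m=(Z>.205)&(Z<.225)
  n,l,s,c=cv2.connectedComponentsWithStats(m.astype(np.uint8))
  for i in range(1,n):
    if s[i,4]>40: print(' head',s[i],w[l==i].mean(0).round(4),cv2.minAreaRect((w[l==i][:,:2]*1000).astype(np.float32)))
  m=(Z>.008)&(Z<.3)
  n,l,s,c=cv2.connectedComponentsWithStats(m.astype(np.uint8))
  for i in range(1,n):
    if s[i,4]>150: print(' obj',s[i],np.median(w[l==i],0).round(3),w[l==i].min(0).round(3),w[l==i].max(0).round(3))
```

```text
t0 board 2932 ((514.6414794921875, 88.62429809570312), (235.3004150390625, 121.8444595336914), 80.58515167236328) [[435.0, -17.0], [555.0, -37.0], [594.0, 195.0], [474.0, 215.0]]
 z61 87 [0.5583 0.1821 0.0602] [(np.float64(557.7), np.float64(181.9)), (np.float64(20.9), np.float64(25.1)), 0.4]
 z61 92 [0.5422 0.0885 0.0599] [(np.float64(541.3), np.float64(89.1)), (np.float64(24.8), np.float64(21.6)), 77.6]
 z61 93 [0.5061 0.1905 0.0597] [(np.float64(506.4), np.float64(191.1)), (np.float64(25.6), np.float64(19.8)), 80.4]
 z61 94 [0.4906 0.0972 0.0599] [(np.float64(491.7), np.float64(97.3)), (np.float64(25.7), np.float64(21.4)), 79.9]
 hi [160 241  18  34 446] [0.5005 0.1418 0.105 ] [0.465 0.125 0.068] [0.54  0.162 0.116]
 hi [206 243   9  22 119] [0.5101 0.0564 0.0785] [0.486 0.048 0.067] [0.534 0.065 0.083]
 head [324 183  22  22 419] [ 0.6227 -0.2176  0.2142] ((622.9548950195312, -218.00706481933594), (39.990074157714844, 40.514976501464844), 84.56002044677734)
 head [414 246  27  26 463] [ 0.4909 -0.391   0.2141] ((490.792724609375, -392.0004577636719), (41.11030578613281, 40.293552
[... 3736 characters left out ...]
0.442 -0.041  0.008] [0.599 0.21  0.116]
 obj [223 195  23  54 811] [ 0.64  -0.218  0.174] [ 0.602 -0.244  0.008] [ 0.651 -0.2    0.22 ]
 obj [188 226  27  28 259] [ 0.628 -0.33   0.011] [ 0.588 -0.368  0.008] [ 0.668 -0.287  0.018]
 obj [ 472  258   88  144 6877] [0.779 0.534 0.013] [0.568 0.389 0.008] [0.952 0.627 0.067]
 obj [329 264  27  40 785] [0.75  0.058 0.095] [0.71  0.03  0.008] [0.768 0.09  0.169]
 obj [ 103  268   99   58 2586] [ 0.817 -0.415  0.032] [ 0.751 -0.541  0.008] [ 0.874 -0.286  0.042]
 obj [ 236  269   80   39 1586] [ 0.757 -0.103  0.042] [ 0.719 -0.206  0.008] [ 0.785 -0.003  0.051]
 obj [367 292  29  36 758] [0.801 0.156 0.086] [0.76  0.131 0.008] [0.819 0.189 0.152]
```

```bash
cat >> h.py <<'E'
from scipy.spatial.transform import Rotation as Ro
def D(a): a=np.radians(a);return np.array([np.cos(a),np.sin(a),0])
def tool(az,a,s=1):
    a=np.radians(a);z=np.cos(a)*D(az)-np.sin(a)*np.array([0,0,1]);y=s*D(az+90);return np.stack([np.cross(y,z),y,z],1)
def plan(p,R,first='r'):
    st=bot.get_state();R0=Ro.from_rotvec(st['tool_rot']);dr=(R0.inv()*Ro.from_matrix(R)).as_rotvec()
    d=np.array(p)-st['ee_pos'];Ru=Ro.from_matrix(R) if first=='r' else R0
    print('rows dr>=%.1f dr'%(np.degrees(np.linalg.norm(dr))/7.16),dr.round(4),'dp cm (%s first)'%first,(Ru.inv().apply(d)*100).round(2),'world mm',(d*1000).round(1))
def show():
    st=bot.get_state();R=Ro.from_rotvec(st['tool_rot']).as_matrix()
    print('t',st['time_s'],'q',np.round(st['joint_positions'],3),'p',np.round(st['ee_pos'],4),'z',R[:,2].round(3),'y',R[:,1].round(3),'F',np.round(st['force'],1),'w',round(st['grip_width'],4),'ff',np.round(st['finger_force'],1))
E
python3 - <<'E'
from h import *
show()
leg=np.array([.419,-.175,0.188])
for s in(1,-1):
  R=tool(59.3,25,s); plan(leg+R[:,2]*(.019-.11),R); plan(leg+R[:,2]*(.019-.11),R,'t')
R=tool(59.3,25); print(leg+R[:,2]*(.019-.11))
E
```

```text
t 0.1 q [ 1.103  0.494  1.346  0.     1.303 -0.096] p [0.2275 0.5818 0.2134] z [-0.001 -0.001 -1.   ] y [ 0.364  0.931 -0.001] F [0.4 0.2 0. ] w 0.0915 ff 0.0
rows dr>=14.0 dr [-0.793  -0.934  -1.2431] dp cm (r first) [ 25.67 -55.1  -58.14] world mm [ 149.4 -827.7   13.1]
rows dr>=14.0 dr [-0.793  -0.934  -1.2431] dp cm (t first) [-44.06 -71.64  -1.23] world mm [ 149.4 -827.7   13.1]
rows dr>=15.9 dr [-0.9721  0.8254  1.5242] dp cm (r first) [-25.67  55.1  -58.14] world mm [ 149.4 -827.7   13.1]
rows dr>=15.9 dr [-0.9721  0.8254  1.5242] dp cm (t first) [-44.06 -71.64  -1.23] world mm [ 149.4 -827.7   13.1]
[ 0.37689348 -0.24591546  0.22645826]
```

```bash
python3 -m inch '[{"dp":[-2.6,-2.1,-0.9],"dr":[0,0,0],"gripper":-1},{"dp":[-2.6,-2.1,-0.9],"dr":[0,0,0],"gripper":-1},{"dp":[-2.6,-2.1,-0.9],"dr":[0,0,0],"gripper":-1},{"dp":[-2.6,-2.1,-0.9],"dr":[0,0,0],"gripper":-1},{"dp":[-2.6,-2.1,-0.9],"dr":[0,0,0],"gripper":-1},{"dp":[-2.6,-2.1,-0.9],"dr":[0,0,0],"gripper":-1},{"dp":[-2.6,-2.1,-0.9],"dr":[0,0,0],"gripper":-1},{"dp":[-2.6,-2.1,-0.9],"dr":[0,0,0],"gripper":-1},{"dp":[-2.6,-2.1,-0.9],"dr":[0,0,0],"gripper":-1},{"dp":[-2.6,-2.1,-0.9],"dr":[0,0,0],"gripper":-1},{"dp":[-2.6,-2.1,-0.9],"dr":[0,0,0],"gripper":-1},{"dp":[-2.6,-2.1,-0.9],"dr":[0,0,0],"gripper":-1},{"dp":[-2.6,-2.1,-0.9],"dr":[0,0,0],"gripper":-1},{"dp":[-2.6,-2.1,-0.9],"dr":[0,0,0],"gripper":-1},{"dp":[-2.6,-2.1,-0.9],"dr":[0,0,0],"gripper":-1},{"dp":[-2.6,-2.1,-0.9],"dr":[0,0,0],"gripper":-1},{"dp":[0,0,0],"dr":[0,0,0],"gripper":-1},{"dp":[0,0,0],"dr":[0,0,0],"gripper":-1}]'
python3 - <<'E'
from h import *
show();p,d,m=snap('wrist','w1');print(np.linalg.inv(m['world_to_cam']).round(3).tolist())
E
```

```text
time_s: 1.6
ee_pos: [0.4933, 0.1163, 0.3579]
tool_rot: [0.587, 3.086, 0.0]
force: [0.3, -0.3, 0.3]
grip_width: 0.0911
finger_force: 0.0
t 1.6 q [ 0.114  0.207  1.395  0.     1.539 -1.081] p [0.4933 0.1163 0.3579] z [ 0.  0. -1.] y [0.367 0.93  0.   ] F [ 0.3 -0.3  0.3] w 0.0911 ff 0.0
[[0.367, 0.897, 0.246, 0.423], [0.93, -0.354, -0.096, 0.144], [0.001, 0.264, -0.964, 0.53], [0.0, 0.0, 0.0, 1.0]]
```

View pics/w1.png

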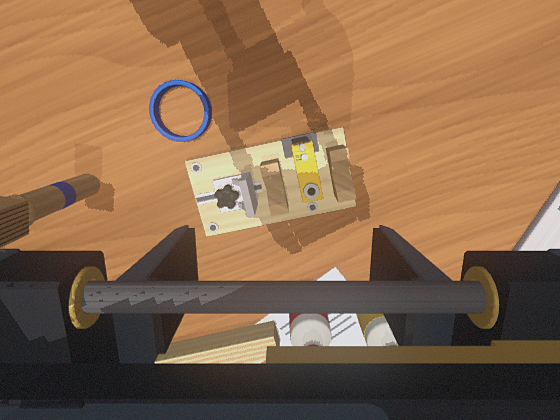

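The wrist view shows the jig fully: board corners at about (186,162), (344,128), (355,205) and (206,236), with the yellow guide bush at (311,190). The taped leg is at left (60,195).

Run:
```python
from h import *
p,w=cloud('w1');Z=w[...,2];v,u=np.mgrid[:420,:560]
R=(u>175)&(u<375)&(v>115)&(v<245)
m=R&(abs(Z-.018)<.006)
r=cv2.minAreaRect((w[m][:,:2]*1000).astype(np.float32));print('board',r,cv2.boxPoints(r).round().tolist())
m=R&(abs(Z-.061)<.004)
n,l,s,c=cv2.connectedComponentsWithStats(m.astype(np.uint8))
for i in range(1,n):
  if s[i,4]>40: print(s[i,4],cv2.minAreaRect((w[l==i][:,:2]*1000).astype(np.float32)))
m=R&(Z>.072)&(Z<.085)
n,l,s,c=cv2.connectedComponentsWithStats(m.astype(np.uint8))
for i in range(1,n):
  if s[i,4]>40: print('stop?',s[i],w[l==i].mean(0).round(4),cv2.minAreaRect((w[l==i][:,:2]*1000).astype(np.float32)))
```

```text
board ((489.7283630371094, 92.1695785522461), (237.4878692626953, 173.53915405273438), 80.46235656738281) [[384.0, -11.0], [556.0, -39.0], [595.0, 195.0], [424.0, 224.0]]
290 ((507.503173828125, 191.69837951660156), (25.10300064086914, 20.732418060302734), 80.85513305664062)
273 ((491.8899841308594, 97.94559478759766), (25.187894821166992, 21.108306884765625), 81.23318481445312)
289 ((557.3492431640625, 183.28518676757812), (24.87127113342285, 22.59722900390625), 80.94755554199219)
272 ((542.459228515625, 89.58088684082031), (24.98552894592285, 21.193815231323242), 80.46167755126953)
stop? [239 179  16  38 321] [0.5103 0.0583 0.0805] ((511.02032470703125, 57.670536041259766), (10.365153312683105, 50.40604019165039), 79.9961166381836)
```

Run:
```python
from h import *
def w(q1,q23,R):
    M=(Ro.from_euler('z',q1)*Ro.from_euler('y',q23)).inv()*Ro.from_matrix(R)*Ro.from_euler('z',-np.pi/2)
    return M.as_euler('ZYZ').round(2)
for az in(59.3,-120.7,-30.7,149.3):
  for a in (20,35,50):
    for s in(1,-1):
      q1={59.3:-.75,-120.7:0.,-30.7:-.45,149.3:-.4}[az]
      print('app',az,a,s,w(q1,1.8,tool(az,a,s)))
for a in(20,35,50):
  for s in(1,-1):
    # final: tool z = -cos a zhat - sin a jigx ; 
    print('fin',a,s,[w(q1,1.7,tool(80.7-180,90-a,-s)) for q1 in(.5,.75)])
```

```text
app 59.3 20 1 [1.18 1.69 2.85]
app 59.3 20 -1 [ 1.18  1.69 -0.29]
app 59.3 35 1 [0.93 1.61 2.83]
app 59.3 35 -1 [ 0.93  1.61 -0.31]
app 59.3 50 1 [0.68 1.53 2.83]
app 59.3 50 -1 [ 0.68  1.53 -0.31]
app -120.7 20 1 [-1.07  1.97  0.43]
app -120.7 20 -1 [-1.07  1.97 -2.71]
app -120.7 35 1 [-0.82  1.85  0.51]
app -120.7 35 -1 [-0.82  1.85 -2.63]
app -120.7 50 1 [-0.59  1.72  0.56]
app -120.7 50 -1 [-0.59  1.72 -2.58]
app -30.7 20 1 [-0.59  0.15 -0.96]
app -30.7 20 -1 [-0.59  0.15  2.19]
app -30.7 35 1 [-0.19  0.39 -1.35]
app -30.7 35 -1 [-0.19  0.39  1.79]
app -30.7 50 1 [-0.09  0.65 -1.43]
app -30.7 50 -1 [-0.09  0.65  1.71]
app 149.3 20 1 [0.23 2.55 1.81]
app 149.3 20 -1 [ 0.23  2.55 -1.33]
app 149.3 35 1 [0.15 2.29 1.75]
app 149.3 35 -1 [ 0.15  2.29 -1.39]
app 149.3 50 1 [0.1  2.03 1.72]
app 149.3 50 -1 [ 0.1   2.03 -1.42]
fin 20 1 [array([-0.27,  1.66, -2.47]), array([-0.21,  1.72, -2.23])]
fin 20 -1 [array([-0.27,  1.66,  0.67]), array([-0.21,  1.72,  0.91])]
fin 35 1 [array([-0.49,  1.82, -2.51]), array([-0.38,  1.92, -2.27])]
fin 35 -1 [array([-0.49,  1.82,  0.63]), array([-0.38,  1.92,  0.87])]
fin 50 1 [array([-0.71,  1.97, -2.58]), array([-0.58,  2.12, -2.36])]
fin 50 -1 [array([-0.71,  1.97,  0.56]), array([-0.58,  2.12,  0.78])]
```

Run:
```python
from h import *
leg=np.array([.419,-.175,0.188])
R=tool(59.3,30,-1);p=leg+R[:,2]*(.019-.10);print(p);p[2]=.33
plan(p,R,'t')
```

```text
[ 0.38318641 -0.23531697  0.2285    ]
rows dr>=15.6 dr [-0.8982  0.7626  1.5541] dp cm (t first) [ -2.71 -36.82   2.76] world mm [-109.4 -352.6  -27.6]
```

```bash
python3 -m inch '[{"dp":[-0.27,-3.68,0.28],"dr":[0,0,0],"gripper":-1},{"dp":[-0.27,-3.68,0.28],"dr":[0,0,0],"gripper":-1},{"dp":[-0.27,-3.68,0.28],"dr":[0,0,0],"gripper":-1},{"dp":[-0.27,-3.68,0.28],"dr":[0,0,0],"gripper":-1},{"dp":[-0.27,-3.68,0.28],"dr":[0,0,0],"gripper":-1},{"dp":[-0.27,-3.68,0.28],"dr":[0,0,0],"gripper":-1},{"dp":[-0.27,-3.68,0.28],"dr":[0,0,0],"gripper":-1},{"dp":[-0.27,-3.68,0.28],"dr":[0,0,0],"gripper":-1},{"dp":[-0.27,-3.68,0.28],"dr":[0,0,0],"gripper":-1},{"dp":[-0.27,-3.68,0.28],"dr":[0,0,0],"gripper":-1},{"dp":[0,0,0],"dr":[-0.053,0.045,0.091],"gripper":-1},{"dp":[0,0,0],"dr":[-0.053,0.045,0.091],"gripper":-1},{"dp":[0,0,0],"dr":[-0.053,0.045,0.091],"gripper":-1},{"dp":[0,0,0],"dr":[-0.053,0.045,0.091],"gripper":-1},{"dp":[0,0,0],"dr":[-0.053,0.045,0.091],"gripper":-1}]'
python3 - <<'E'
from h import *
show()
leg=np.array([.419,-.175,0.188])
R=tool(59.3,30,-1);p=leg+R[:,2]*(.019-.10);p[2]=.33
plan(p,R,'r')
E
```

```text
time_s: 2.9
ee_pos: [0.3843, -0.2337, 0.3298]
tool_rot: [-1.19, -2.683, -0.448]
force: [0.2, -0.1, -0.3]
grip_width: 0.0909
finger_force: 0.0
t 2.9 q [-0.841  0.277  1.431  0.204  1.717 -1.575] p [ 0.3843 -0.2337  0.3298] z [-0.035  0.34  -0.94 ] y [0.745 0.636 0.202] F [ 0.2 -0.1 -0.3] w 0.0909 ff 0.0
rows dr>=11.0 dr [-0.6342  0.5331  1.0968] dp cm (r first) [-0.08 -0.01 -0.17] world mm [-1.1 -1.6  0.2]
```

Joint 4 moves as modelled. I'll finish the turn.

```bash
python3 -m inch '[{"dp":[0,0,0],"dr":[-0.053,0.0445,0.0915],"gripper":-1},{"dp":[0,0,0],"dr":[-0.053,0.0445,0.0915],"gripper":-1},{"dp":[0,0,0],"dr":[-0.053,0.0445,0.0915],"gripper":-1},{"dp":[0,0,0],"dr":[-0.053,0.0445,0.0915],"gripper":-1},{"dp":[0,0,0],"dr":[-0.053,0.0445,0.0915],"gripper":-1},{"dp":[0,0,0],"dr":[-0.053,0.0445,0.0915],"gripper":-1},{"dp":[0,0,0],"dr":[-0.053,0.0445,0.0915],"gripper":-1},{"dp":[0,0,0],"dr":[-0.053,0.0445,0.0915],"gripper":-1},{"dp":[0,0,0],"dr":[-0.053,0.0445,0.0915],"gripper":-1},{"dp":[0,0,0],"dr":[-0.053,0.0445,0.0915],"gripper":-1},{"dp":[0,0,0],"dr":[-0.053,0.0445,0.0915],"gripper":-1},{"dp":[0,0,0],"dr":[-0.053,0.0445,0.0915],"gripper":-1},{"dp":[0,0,0],"dr":[0,0,0],"gripper":-1}]'
python3 - <<'E'
from h import *
show()
p,d,m=snap('wrist','w2')
p,w=cloud('w2');Z=w[...,2]
m=(abs(Z-.214)<.006)
n,l,s,c=cv2.connectedComponentsWithStats(m.astype(np.uint8))
for i in range(1,n):
  if s[i,4]>100: print(s[i],w[l==i].mean(0).round(4),cv2.minAreaRect((w[l==i][:,:2]*1000).astype(np.float32)))
leg=np.array([.419,-.175,0.188])
R=tool(59.3,30,-1);p=leg+R[:,2]*(.019-.10)
plan(p,R,'r')
E
```

```text
time_s: 3.98
ee_pos: [0.3834, -0.2335, 0.3292]
tool_rot: [-2.052, -1.16, -1.187]
force: [-0.5, 0.5, 0.9]
grip_width: 0.091
finger_force: 0.0
t 3.9833 q [-1.252  0.455  1.618  0.746  1.833 -0.811] p [ 0.3834 -0.2335  0.3292] z [ 0.444  0.745 -0.497] y [ 0.858 -0.514 -0.004] F [-0.5  0.5  0.9] w 0.091 ff 0.0
[  0  24  42   8 193] [0.2513 0.6802 0.2104] ((250.841064453125, 681.8917846679688), (27.663333892822266, 82.25945281982422), 75.59080505371094)
[ 447  199   60   42 1413] [ 0.6193 -0.2203  0.2154] ((622.4423828125, -218.45814514160156), (40.62098693847656, 42.26230239868164), 83.7697525024414)
[  0 201  80  48 461] [0.2354 0.0008 0.2144] ((237.4854736328125, 1.8573589324951172), (78.94110107421875, 9.55823040008545), 19.843183517456055)
[ 260  255   46   26 1144] [ 0.4189 -0.1699  0.2164] ((419.0332336425781, -169.65866088867188), (28.617258071899414, 39.9915657043457), 58.84601974487305)
rows dr>=0.0 dr [-0.0007 -0.0002  0.0018] dp cm (r first) [-8.81  0.04  4.93] world mm [  -0.4   -1.4 -101. ]
```

View pics/w2.png

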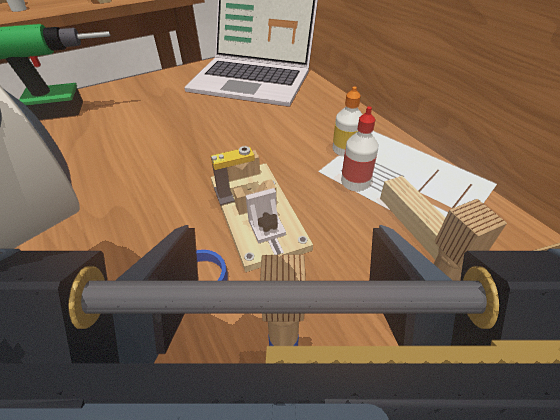

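The wrist view shows the taped leg's head centred between the fingers at (283,285), with the neighbouring leg at (470,230) well outside the path. Next I lower the tool behind the head and then advance.

```bash
python3 -m inch '[{"dp":[-1.47,-0.03,0.82],"dr":[0,0,0],"gripper":-1},{"dp":[-1.47,-0.03,0.82],"dr":[0,0,0],"gripper":-1},{"dp":[-1.47,-0.03,0.82],"dr":[0,0,0],"gripper":-1},{"dp":[-1.47,-0.03,0.82],"dr":[0,0,0],"gripper":-1},{"dp":[-1.47,-0.03,0.82],"dr":[0,0,0],"gripper":-1},{"dp":[-1.47,-0.03,0.82],"dr":[0,0,0],"gripper":-1},{"dp":[0,0,1.25],"dr":[0,0,0],"gripper":-1},{"dp":[0,0,1.25],"dr":[0,0,0],"gripper":-1},{"dp":[0,0,1.25],"dr":[0,0,0],"gripper":-1},{"dp":[0,0,1.25],"dr":[0,0,0],"gripper":-1},{"dp":[0,0,0],"dr":[0,0,0],"gripper":-1}]'
python3 - <<'E'
from h import *
show()
leg=np.array([.417,-.174,0.188])
R=tool(59.3,30,-1);plan(leg+R[:,2]*.019,R,'r')
E
```

```text
time_s: 4.95
ee_pos: [0.4045, -0.1961, 0.2035]
tool_rot: [-2.048, -1.179, -1.183]
force: [-1.1, -0.4, -0.4]
grip_width: 0.0911
finger_force: 0.0
t 4.95 q [-1.187  0.618  1.78   0.756  1.559 -1.009] p [ 0.4045 -0.1961  0.2035] z [ 0.438  0.746 -0.501] y [ 0.863 -0.505  0.004] F [-1.1 -0.4 -0.4] w 0.0911 ff 0.0
rows dr>=0.1 dr [-0.004   0.0017  0.0071] dp cm (r first) [-0.07 -0.06  4.87] world mm [ 20.9  36.3 -25. ]
```

```bash
python3 -m inch '[{"dp":[0,-0.01,0.96],"dr":[0,0,0.007],"gripper":-1},{"dp":[0,-0.01,0.96],"dr":[0,0,0],"gripper":-1},{"dp":[0,-0.01,0.96],"dr":[0,0,0],"gripper":-1},{"dp":[0,-0.01,0.96],"dr":[0,0,0],"gripper":-1},{"dp":[0,-0.01,0.96],"dr":[0,0,0],"gripper":-1},{"dp":[0,0,0],"dr":[0,0,0],"gripper":0.1},{"dp":[0,0,0],"dr":[0,0,0],"gripper":0.1},{"dp":[0,0,0],"dr":[0,0,0],"gripper":0.3},{"dp":[0,0,0],"dr":[0,0,0],"gripper":1},{"dp":[0,0,0],"dr":[0,0,0],"gripper":1},{"dp":[0,0,0],"dr":[0,0,0],"gripper":1},{"dp":[0,0,0],"dr":[0,0,0],"gripper":1}]' 45
python3 - <<'E'
from h import *
show()
E
```

```text
time_s: 5.95
ee_pos: [0.4246, -0.1626, 0.1799]
tool_rot: [-2.055, -1.164, -1.183]
force: [-0.8, -0.2, -0.0]
grip_width: 0.0476
finger_force: 0.0
t 5.95 q [-1.126  0.645  1.843  0.809  1.465 -1.034] p [ 0.4246 -0.1626  0.1799] z [ 0.443  0.744 -0.501] y [ 0.858 -0.513 -0.003] F [-0.8 -0.2 -0. ] w 0.0476 ff 0.0
```

```bash
python3 -m inch '[{"dp":[0,0,0],"dr":[0,0,0],"gripper":1},{"dp":[0,0,0],"dr":[0,0,0],"gripper":1},{"dp":[0,0,0],"dr":[0,0,0],"gripper":1},{"dp":[0,0,0],"dr":[0,0,0],"gripper":1},{"dp":[0,0,0],"dr":[0,0,0],"gripper":1},{"dp":[0,0,0],"dr":[0,0,0],"gripper":1}]'
python3 - <<'E'
from h import *
show()
E
```

```text
time_s: 6.45
ee_pos: [0.4247, -0.1624, 0.1799]
tool_rot: [-2.055, -1.164, -1.183]
force: [0.2, -1.1, 2.8]
grip_width: 0.0397
finger_force: 45.0
t 6.45 q [-1.126  0.645  1.843  0.809  1.465 -1.034] p [ 0.4247 -0.1624  0.1799] z [ 0.443  0.744 -0.501] y [ 0.858 -0.513 -0.003] F [ 0.2 -1.1  2.8] w 0.0397 ff 45.0
```

```bash
python3 -m inch '[{"dp":[0.9,0,-0.5],"dr":[0,0,0],"gripper":1},{"dp":[1.7,0,-1.0],"dr":[0,0,0],"gripper":1},{"dp":[2.2,0,-1.3],"dr":[0,0,0],"gripper":1},{"dp":[2.6,0,-1.5],"dr":[0,0,0],"gripper":1},{"dp":[2.6,0,-1.5],"dr":[0,0,0],"gripper":1},{"dp":[2.2,0,-1.3],"dr":[0,0,0],"gripper":1},{"dp":[1.2,0,-0.7],"dr":[0,0,0],"gripper":1},{"dp":[0,0,0],"dr":[0,0,0],"gripper":1}]'
cat >> h.py <<'E'
J0=np.array([.525,.140,0]);JA=80.7
def jig(x,y=0,z=.064): return J0+x*D(JA)+y*D(JA+90)+np.array([0,0,z])
RF=tool(JA-180,60,1)
def pj(x,z,y=0): plan(jig(x,y,z)+RF[:,2]*.019,RF,'t');plan(jig(x,y,z)+RF[:,2]*.019,RF,'r')
E
python3 - <<'E'
from h import *
show();pj(.266,.34)
E
```

```text
time_s: 7.12
ee_pos: [0.4249, -0.1631, 0.3376]
tool_rot: [-2.057, -1.168, -1.183]
force: [-0.3, 0.0, -1.5]
grip_width: 0.0397
finger_force: 45.0
t 7.1167 q [-1.126  0.387  1.708  0.817  1.735 -0.752] p [ 0.4249 -0.1631  0.3376] z [ 0.443  0.742 -0.503] y [ 0.859 -0.513  0.001] F [-0.3  0.  -1.5] w 0.0397 ff 45.0
rows dr>=12.8 dr [ 0.108  -1.5471 -0.4026] dp cm (t first) [ 26.47 -16.36  48.25] world mm [141.5 556.2 -14. ]
rows dr>=12.8 dr [ 0.108  -1.5471 -0.4026] dp cm (r first) [ 50.22   4.98 -27.37] world mm [141.5 556.2 -14. ]
```

```bash
python3 -m inch '[{"dp":[0,0,0],"dr":[0.0039,-0.0553,-0.0144],"gripper":1},{"dp":[0,0,0],"dr":[0.0077,-0.1105,-0.0288],"gripper":1},{"dp":[0,0,0],"dr":[0.0077,-0.1105,-0.0288],"gripper":1},{"dp":[0,0,0],"dr":[0.0077,-0.1105,-0.0288],"gripper":1},{"dp":[0,0,0],"dr":[0.0077,-0.1105,-0.0288],"gripper":1},{"dp":[0,0,0],"dr":[0.0077,-0.1105,-0.0288],"gripper":1},{"dp":[0,0,0],"dr":[0.0077,-0.1105,-0.0288],"gripper":1},{"dp":[0,0,0],"dr":[0.0077,-0.1105,-0.0288],"gripper":1},{"dp":[0,0,0],"dr":[0.0077,-0.1105,-0.0288],"gripper":1},{"dp":[0,0,0],"dr":[0.0077,-0.1105,-0.0288],"gripper":1},{"dp":[0,0,0],"dr":[0.0077,-0.1105,-0.0288],"gripper":1},{"dp":[0,0,0],"dr":[0.0077,-0.1105,-0.0288],"gripper":1},{"dp":[0,0,0],"dr":[0.0077,-0.1105,-0.0288],"gripper":1},{"dp":[0,0,0],"dr":[0.0077,-0.1105,-0.0288],"gripper":1},{"dp":[0,0,0],"dr":[0.0039,-0.0553,-0.0144],"gripper":1},{"dp":[0,0,0],"dr":[0,0,0],"gripper":1}]'
python3 - <<'E'
from h import *
show();pj(.266,.30)
E
```

```text
time_s: 8.45
ee_pos: [0.4244, -0.1613, 0.3332]
tool_rot: [2.092, 1.788, -0.567]
force: [-0.6, 0.5, -2.3]
grip_width: 0.0399
finger_force: 45.0
t 8.45 q [-0.104  0.177  1.633 -0.531  1.397  0.163] p [ 0.4244 -0.1613  0.3332] z [-0.085 -0.492 -0.866] y [ 0.988 -0.157 -0.007] F [-0.6  0.5 -2.3] w 0.0399 ff 45.0
rows dr>=0.1 dr [-0.004  -0.0004  0.0073] dp cm (t first) [ 51.83   5.34 -24.2 ] world mm [142.1 554.4 -49.7]
rows dr>=0.1 dr [-0.004  -0.0004  0.0073] dp cm (r first) [ 51.85   5.06 -24.2 ] world mm [142.1 554.4 -49.7]
```

```bash
python3 -m inch '[{"dp":[1.62,0.16,-0.76],"dr":[-0.004,0,0.007],"gripper":1},{"dp":[3.24,0.32,-1.51],"dr":[0,0,0],"gripper":1},{"dp":[3.24,0.32,-1.51],"dr":[0,0,0],"gripper":1},{"dp":[3.24,0.32,-1.51],"dr":[0,0,0],"gripper":1},{"dp":[3.24,0.32,-1.51],"dr":[0,0,0],"gripper":1},{"dp":[3.24,0.32,-1.51],"dr":[0,0,0],"gripper":1},{"dp":[3.24,0.32,-1.51],"dr":[0,0,0],"gripper":1},{"dp":[3.24,0.32,-1.51],"dr":[0,0,0],"gripper":1},{"dp":[3.24,0.32,-1.51],"dr":[0,0,0],"gripper":1},{"dp":[3.24,0.32,-1.51],"dr":[0,0,0],"gripper":1},{"dp":[3.24,0.32,-1.51],"dr":[0,0,0],"gripper":1},{"dp":[3.24,0.32,-1.51],"dr":[0,0,0],"gripper":1},{"dp":[3.24,0.32,-1.51],"dr":[0,0,0],"gripper":1},{"dp":[3.24,0.32,-1.51],"dr":[0,0,0],"gripper":1},{"dp":[3.24,0.32,-1.51],"dr":[0,0,0],"gripper":1},{"dp":[3.24,0.32,-1.51],"dr":[0,0,0],"gripper":1},{"dp":[1.62,0.16,-0.76],"dr":[0,0,0],"gripper":1},{"dp":[0,0,0],"dr":[0,0,0],"gripper":1}]'
python3 - <<'E'
from h import *
show();pj(.266,.11);snap('scene','s3');snap('top','t3')
E
```

```text
time_s: 9.95
ee_pos: [0.5703, 0.3932, 0.2847]
tool_rot: [2.099, 1.78, -0.556]
force: [0.3, -0.5, -2.0]
grip_width: 0.0397
finger_force: 45.0
t 9.95 q [ 0.685  0.799  0.679 -0.377  2.038  0.742] p [0.5703 0.3932 0.2847] z [-0.08  -0.489 -0.868] y [ 0.987 -0.163  0.001] F [ 0.3 -0.5 -2. ] w 0.0397 ff 45.0
rows dr>=0.0 dr [-0.0001 -0.0046 -0.0018] dp cm (t first) [ 9.42 -0.4  16.63] world mm [  -3.9   -0.  -191.2]
rows dr>=0.0 dr [-0.0001 -0.0046 -0.0018] dp cm (r first) [ 9.5  -0.38 16.59] world mm [  -3.9   -0.  -191.2]
```

View pics/s3.png

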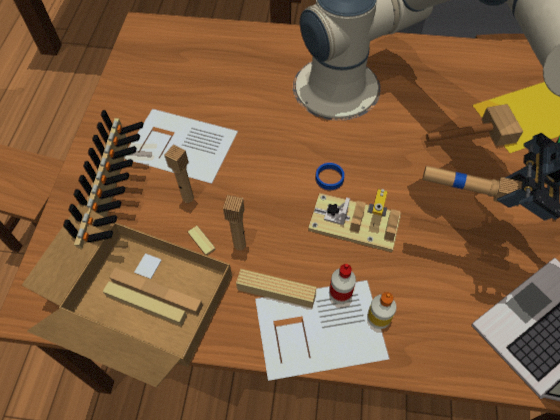

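The scene view shows the leg lying level in the gripper, its foot at (427,175) and tape at (460,180), with its head in the fingers. Next I measure the leg axis.

```bash
cat >> h.py <<'E'
def axis(f,zlo,zhi,g):
    # slices of the shank along the jig x, around grasp point at jig x = g
    p,w=cloud(f);q=(w-J0);a=q@D(JA);b=q@D(JA+90);z=w[...,2]
    m=(z>zlo)&(z<zhi)&(abs(b)<.035)&(a>g-.20)&(a<g-.05)
    print(f,'n',m.sum(),'foot x',np.percentile(a[m],1).round(4) if m.sum() else None)
    L=[]
    for lo in np.arange(g-.185,g-.055,.012):
        k=m&(a>=lo)&(a<lo+.012)
        if k.sum()>12:
            A=np.c_[2*b[k],2*z[k],np.ones(k.sum())];s=np.linalg.lstsq(A,b[k]**2+z[k]**2,rcond=None)[0]
            L.append([lo+.006,(b[k].min()+b[k].max())/2,np.percentile(z[k],97)-.017,s[0],s[1]])
    L=np.array(L);print((L*1000).round(1).tolist())
    for c,nm in((1,'b-ext'),(2,'z-top'),(3,'b-fit'),(4,'z-fit')):
        c=np.polyfit(L[:,0]-g,L[:,c],1);print(nm,'slope',c[0].round(4),'at grasp mm',(c[1]*1000).round(1))
E
python3 - <<'E'
from h import *
st=bot.get_state();R=Ro.from_rotvec(st['tool_rot']).as_matrix();g=np.array(st['ee_pos'])-.019*R[:,2]-J0
print('grasp in jig',(g@D(JA)).round(4),(g@D(JA+90)).round(4),g[2].round(4))
for f in('s3','t3'): axis(f,.22,.36,g@D(JA))
E
```

```text
grasp in jig 0.2638 -0.0042 0.3027
s3 n 983 foot x 0.0746
[[84.8, -8.8, 296.9, -8.2, 298.9], [96.8, -11.0, 298.1, -7.7, 298.2], [108.8, -9.7, 297.7, -9.0, 299.9], [120.8, -9.3, 298.7, -8.6, 299.4], [132.8, -9.3, 297.4, -8.4, 299.1], [144.8, -9.4, 297.6, -8.1, 298.7], [156.8, -10.3, 299.2, -8.5, 299.8], [168.8, -10.3, 297.8, -8.1, 299.0], [180.8, -9.5, 298.2, -8.8, 299.6], [192.8, -8.9, 297.3, -8.1, 299.2], [204.8, -9.6, 297.8, -8.1, 299.0]]
b-ext slope 0.0017 at grasp mm -9.4
z-top slope 0.002 at grasp mm 298.1
b-fit slope 0.0009 at grasp mm -8.2
z-fit slope 0.0026 at grasp mm 299.5
t3 n 1611 foot x 0.0754
[[84.8, -2.6, 298.9, -2.6, 298.8], [96.8, -2.7, 298.5, -2.6, 298.5], [108.8, -2.6, 299.0, -2.6, 299.1], [120.8, -2.7, 299.3, -2.7, 299.1], [132.8, -2.4, 299.2, -2.7, 299.0], [144.8, -2.8, 299.5, -2.8, 299.3], [156.8, -2.8, 299.8, -2.8, 299.3], [168.8, -2.7, 298.5, -2.6, 298.8], [180.8, -2.8, 299.3, -2.8, 299.1], [192.8, -2.7, 299.6, -2.8, 299.7], [204.8, -2.9, 299.4, -2.6, 299.2]]
b-ext slope -0.0019 at grasp mm -2.9
z-top slope 0.0054 at grasp mm 299.8
b-fit slope -0.001 at grasp mm -2.8
z-fit slope 0.0048 at grasp mm 299.7
```

```bash
python3 - <<'E'
from h import *
p,w=cloud('t0')
for u,v in((81,152),(74,158),(60,178),(30,205),(5,225)): print(u,v,w[v,u].round(3),((w[v,u]-J0)@D(JA)).round(3),((w[v,u]-J0)@D(JA+90)).round(3))
a=(w-J0)@D(JA);b=(w-J0)@D(JA+90);m=(w[...,2]>.006)&(a>.22)&(a<.4)&(abs(b)<.11);print(m.sum(), w[m].max(0) if m.any() else '')
E
python3 -m inch '[{"dp":[0.7,-0.02,1.22],"dr":[0,0,0],"gripper":1},{"dp":[1.4,-0.04,2.45],"dr":[0,0,0],"gripper":1},{"dp":[1.4,-0.04,2.45],"dr":[0,0,0],"gripper":1},{"dp":[1.4,-0.04,2.45],"dr":[0,0,0],"gripper":1},{"dp":[1.4,-0.04,2.45],"dr":[0,0,0],"gripper":1},{"dp":[1.4,-0.04,2.45],"dr":[0,0,0],"gripper":1},{"dp":[0.7,-0.02,1.22],"dr":[0,0,0],"gripper":1},{"dp":[0,0,0],"dr":[0,0,0],"gripper":1}]'
```

```text
81 152 [0.773 0.395 0.015] 0.292 -0.204
74 158 [0.759 0.414 0.012] 0.308 -0.186
60 178 [ 0.711  0.455 -0.002] 0.341 -0.132
30 205 [0.642 0.528 0.002] 0.401 -0.053
5 225 [0.593 0.588 0.003] 0.453 0.006
190 [0.6967672  0.52381771 0.01892406]
time_s: 10.72
ee_pos: [0.5672, 0.3887, 0.1153]
tool_rot: [2.1, 1.774, -0.562]
force: [-0.1, -1.3, -2.1]
grip_width: 0.0396
finger_force: 45.0
```

```bash
python3 -m inch '[{"dp":[0.9,0,1.6],"dr":[0,0,0],"gripper":1},{"dp":[0.9,0,1.6],"dr":[0,0,0],"gripper":1},{"dp":[0.7,0,1.2],"dr":[0,0,0],"gripper":1},{"dp":[0.4,0,0.7],"dr":[0,0,0],"gripper":1},{"dp":[0,0,0],"dr":[0,0,0],"gripper":1},{"dp":[0,0,0],"dr":[0,0,0],"gripper":1}]'
python3 - <<'E'
from h import *
show();pj(.266,.073);snap('top','t4');snap('scene','s4');snap('wrist','w4')
st=bot.get_state();R=Ro.from_rotvec(st['tool_rot']).as_matrix();g=np.array(st['ee_pos'])-.019*R[:,2]-J0
print('grasp in jig',(g@D(JA)).round(4),(g@D(JA+90)).round(4),g[2].round(4))
for f in('s4','t4'):
  axis(f,.055,.12,g@D(JA))
E
```

```text
time_s: 11.22
ee_pos: [0.5688, 0.3906, 0.0601]
tool_rot: [2.1, 1.774, -0.554]
force: [-0.2, 0.3, -0.6]
grip_width: 0.0396
finger_force: 45.0
t 11.2167 q [ 0.684  0.962  0.925 -0.338  1.653  0.893] p [0.5688 0.3906 0.0601] z [-0.078 -0.491 -0.868] y [ 0.986 -0.166  0.005] F [-0.2  0.3 -0.6] w 0.0396 ff 45.0
rows dr>=0.1 dr [ 0.0021 -0.0038 -0.006 ] dp cm (t first) [ 0.36 -0.27  0.2 ] world mm [-2.3  2.6 -3.6]
rows dr>=0.1 dr [ 0.0021 -0.0038 -0.006 ] dp cm (r first) [ 0.36 -0.27  0.2 ] world mm [-2.3  2.6 -3.6]
grasp in jig 0.2642 -0.0028 0.0771
s4 n 744 foot x 0.0718
[[85.2, -6.8, 76.9, -7.2, 76.1], [97.2, -6.9, 74.2, -7.5, 76.7], [109.2, -5.5, 73.6, -7.3, 76.1], [121.2, -5.2, 73.9, -7.1, 75.3], [133.2, -9.2, 74.4, -7.4, 75.7], [145.2, -7.8, 73.7, -6.5, 74.1], [157.2, -7.0, 73.8, -7.7, 75.9], [169.2, -6.9, 75.0, -7.5, 75.9], [181.2, -7.8, 73.4, -7.3, 75.4], [193.2, -7.2, 74.5, -6.8, 74.9], [205.2, -7.6, 76.1, -7.6, 75.9]]
b-ext slope -0.0101 at grasp mm -8.3
z-top slope -0.0013 at grasp mm 74.3
b-fit slope -0.0008 at grasp mm -7.4
z-fit slope -0.0068 at grasp mm 74.8
t4 n 935 foot x 0.0747
[[85.2, -1.1, 73.8, -0.8, 74.1], [97.2, -0.8, 74.2, -0.8, 74.6], [109.2, -0.7, 74.6, -0.5, 75.1], [121.2, -0.7, 74.4, -0.7, 74.2], [133.2, -0.9, 74.3, -0.8, 74.7], [145.2, -0.9, 75.1, -0.5, 74.9], [157.2, -0.3, 74.9, -0.5, 74.7], [169.2, -1.1, 74.2, -1.0, 74.4], [181.2, -1.1, 74.2, -1.0, 75.0], [193.2, -0.6, 74.8, -1.0, 75.7], [205.2, -0.9, 73.8, -1.0, 74.5]]
b-ext slope 0.0 at grasp mm -0.8
z-top slope 0.0014 at grasp mm 74.6
b-fit slope -0.0026 at grasp mm -1.1
z-fit slope 0.0049 at grasp mm 75.3
```

View pics/w4.png

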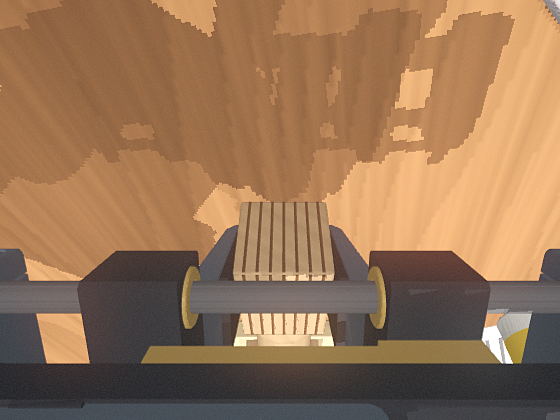

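The wrist view shows the head held squarely between the fingers, striped end face at (285,240), nothing else near. Next: lower, centre and slide in.

```bash
python3 -m inch '[{"dp":[0.15,-0.09,0.26],"dr":[0,0,-0.004],"gripper":1},{"dp":[0.15,-0.09,0.26],"dr":[0,0,0],"gripper":1},{"dp":[0,0,0],"dr":[0,0,0],"gripper":1},{"dp":[-0.6,0,0.35],"dr":[0,0,0],"gripper":1},{"dp":[-0.87,0,0.5],"dr":[0,0,0],"gripper":1},{"dp":[-0.87,0,0.5],"dr":[0,0,0],"gripper":1},{"dp":[-0.87,0,0.5],"dr":[0,0,0],"gripper":1},{"dp":[-0.6,0,0.35],"dr":[0,0,0],"gripper":1},{"dp":[0,0,0],"dr":[0,0,0],"gripper":1},{"dp":[0,0,0],"dr":[0,0,0],"gripper":1}]'
cat >> h.py <<'E'
def rep(n):
    show();st=bot.get_state();R=Ro.from_rotvec(st['tool_rot']).as_matrix();g=np.array(st['ee_pos'])-.019*R[:,2]-J0;print('grasp in jig',(g@D(JA)).round(4),(g@D(JA+90)).round(4),g[2].round(4))
    snap('top','t%d'%n);snap('scene','s%d'%n)
    for f in('s%d'%n,'t%d'%n): axis(f,.066,.12,g@D(JA))
E
python3 -c "
from h import *
rep(5)"
```

```text
time_s: 12.2
ee_pos: [0.5596, 0.3473, 0.0534]
tool_rot: [2.097, 1.779, -0.555]
force: [-0.1, 0.3, -1.7]
grip_width: 0.0399
finger_force: 45.0
t 12.2 q [ 0.649  0.92   1.053 -0.351  1.562  0.887] p [0.5596 0.3473 0.0534] z [-0.079 -0.491 -0.868] y [ 0.987 -0.163  0.003] F [-0.1  0.3 -1.7] w 0.0399 ff 45.0
grasp in jig 0.2196 -0.0006 0.0699
s5 n 640 foot x 0.0288
[[40.6, -5.4, 67.3, -6.1, 70.4], [52.6, -6.7, 65.4, -5.1, 70.1], [64.6, -6.8, 66.7, -6.4, 70.8], [76.6, -5.8, 67.1, -5.4, 71.1], [88.6, -6.7, 66.5, -5.6, 70.4], [100.6, -5.2, 68.1, -5.6, 71.2], [112.6, -5.7, 67.1, -5.5, 70.4], [124.6, -6.4, 66.1, -5.5, 69.6], [136.6, -5.8, 66.8, -5.2, 70.0], [148.6, -4.5, 68.8, -5.4, 71.0], [160.6, -4.2, 65.7, -4.8, 68.7]]
b-ext slope 0.0135 at grasp mm -4.1
z-top slope 0.0031 at grasp mm 67.2
b-fit slope 0.0064 at grasp mm -4.7
z-fit slope -0.0077 at grasp mm 69.4
t5 n 884 foot x 0.0308
[[40.6, 0.9, 67.6, 0.7, 68.0], [52.6, 0.8, 66.3, 0.6, 67.0], [64.6, 0.5, 67.5, 0.8, 68.3], [76.6, 0.7, 67.0, 0.7, 68.2], [88.6, 0.7, 66.9, 1.2, 67.1], [100.6, 0.7, 68.4, 0.8, 68.4], [112.6, 0.6, 69.3, 0.8, 68.8], [124.6, 0.9, 67.4, 0.7, 68.4], [136.6, 1.0, 68.0, 0.7, 68.5], [148.6, 0.7, 68.2, 0.8, 68.7], [160.6, 0.6, 68.5, 0.4, 68.8]]
b-ext slope -0.0002 at grasp mm 0.7
z-top slope 0.0126 at grasp mm 69.2
b-fit slope -0.0013 at grasp mm 0.6
z-fit slope 0.0101 at grasp mm 69.4
```

```bash
python3 -m inch '[{"dp":[-0.43,0,0.25],"dr":[0,0,0],"gripper":1},{"dp":[-0.87,0,0.5],"dr":[0,0,0],"gripper":1},{"dp":[-0.87,0,0.5],"dr":[0,0,0],"gripper":1},{"dp":[-0.87,0,0.5],"dr":[0,0,0],"gripper":1},{"dp":[-0.87,0,0.5],"dr":[0,0,0],"gripper":1},{"dp":[-0.87,0,0.5],"dr":[0,0,0],"gripper":1},{"dp":[-0.87,0,0.5],"dr":[0,0,0],"gripper":1},{"dp":[-0.87,0,0.5],"dr":[0,0,0],"gripper":1},{"dp":[-0.87,0,0.5],"dr":[0,0,0],"gripper":1},{"dp":[-0.43,0,0.25],"dr":[0,0,0],"gripper":1},{"dp":[0,0,0],"dr":[0,0,0],"gripper":1},{"dp":[0,0,0],"dr":[0,0,0],"gripper":1}]'
python3 -c "
from h import *
rep(6)"
```

```text
time_s: 13.3
ee_pos: [0.545, 0.2584, 0.0531]
tool_rot: [2.097, 1.779, -0.555]
force: [0.8, 0.4, -1.8]
grip_width: 0.0397
finger_force: 45.0
t 13.3 q [ 0.562  0.837  1.267 -0.388  1.411  0.862] p [0.545  0.2584 0.0531] z [-0.078 -0.491 -0.868] y [ 0.987 -0.162  0.003] F [ 0.8  0.4 -1.8] w 0.0397 ff 45.0
grasp in jig 0.1295 -0.0006 0.0696
s6 n 762 foot x -0.0607
[[-49.5, -5.0, 67.2, -4.5, 70.9], [-37.5, -6.6, 66.6, -5.9, 70.4], [-25.5, -6.6, 65.7, -5.8, 70.1], [-13.5, 6.9, 92.9, 5.9, 87.4], [-1.5, 6.7, 96.1, 5.6, 87.1], [10.5, 5.4, 91.5, 4.6, 87.6], [22.5, -7.3, 69.9, -7.2, 72.6], [34.5, -6.9, 66.0, -5.7, 71.1], [46.5, -4.8, 68.5, -5.9, 72.8], [58.5, -6.6, 66.9, -6.0, 70.6], [70.5, -3.7, 66.9, -5.0, 69.1]]
b-ext slope -0.0226 at grasp mm -5.3
z-top slope -0.0539 at grasp mm 68.0
b-fit slope -0.0296 at grasp mm -6.2
z-fit slope -0.036 at grasp mm 71.2
t6 n 992 foot x -0.0593
[[-49.5, 0.9, 67.5, 1.0, 68.1], [-37.5, 0.7, 66.8, 0.6, 67.9], [-25.5, 0.6, 67.0, 0.1, 67.8], [-13.5, 8.8, 91.7, 7.7, 91.5], [-1.5, 9.5, 97.8, 8.0, 87.5], [10.5, 9.0, 96.7, 8.7, 86.8], [22.5, 1.0, 68.3, 0.6, 68.4], [34.5, 0.4, 67.5, 0.8, 67.7], [46.5, 0.4, 67.2, 0.5, 67.1], [58.5, 1.1, 68.2, 0.5, 68.6], [70.5, 0.7, 67.4, 0.9, 67.7]]
b-ext slope -0.0191 at grasp mm 0.7
z-top slope -0.0547 at grasp mm 68.6
b-fit slope -0.0162 at grasp mm 0.7
z-fit slope -0.0514 at grasp mm 67.4
```

```bash
python3 -m inch '[{"dp":[-0.52,0,0.3],"dr":[0,0,0],"gripper":1},{"dp":[-0.52,0,0.3],"dr":[0,0,0],"gripper":1},{"dp":[0.05,0,0.09],"dr":[0,0,0],"gripper":1},{"dp":[0.05,0,0.09],"dr":[0,0,0],"gripper":1},{"dp":[0.05,0,0.09],"dr":[0,0,0],"gripper":1},{"dp":[0,0,0],"dr":[0,0,0],"gripper":1},{"dp":[0,0,0],"dr":[0,0,0],"gripper":1}]'; python3 -m inch '[{"dp":[0.025,0,0.043],"dr":[0,0,0],"gripper":1},{"dp":[0,0,0],"dr":[0,0,0],"gripper":1},{"dp":[0,0,0],"dr":[0,0,0],"gripper":1}]'
```

```text
time_s: 13.98
ee_pos: [0.5431, 0.2463, 0.0501]
tool_rot: [2.096, 1.778, -0.556]
force: [0.5, -2.3, 4.3]
grip_width: 0.04
finger_force: 45.0
time_s: 14.23
ee_pos: [0.5432, 0.2464, 0.0498]
tool_rot: [2.096, 1.778, -0.556]
force: [1.4, -2.3, 7.6]
grip_width: 0.04
finger_force: 45.0
```

```bash
python3 -m inch '[{"dp":[0.025,0,0.043],"dr":[0,0,0],"gripper":1},{"dp":[0,0,0],"dr":[0,0,0],"gripper":1},{"dp":[0,0,0],"dr":[0,0,0],"gripper":1}]'; python3 -c "
from h import *
rep(7)"
```

```text
time_s: 14.48
ee_pos: [0.5432, 0.2465, 0.0495]
tool_rot: [2.096, 1.779, -0.555]
force: [0.1, -1.2, 8.8]
grip_width: 0.0398
finger_force: 45.0
t 14.4833 q [ 0.55   0.833  1.294 -0.395  1.387  0.86 ] p [0.5432 0.2465 0.0495] z [-0.078 -0.491 -0.867] y [ 0.987 -0.162  0.003] F [ 0.1 -1.2  8.8] w 0.0398 ff 45.0
grasp in jig 0.1175 -0.0007 0.066
s7 n 733 foot x -0.0737
[[-61.5, -6.3, 65.5, -6.7, 70.6], [-49.5, -6.4, 65.3, -6.4, 70.2], [-37.5, -6.0, 63.9, -6.5, 69.0], [-25.5, -5.5, 66.1, -5.8, 71.3], [-13.5, 6.4, 93.0, 5.8, 87.4], [-1.5, 5.9, 96.2, 5.4, 87.1], [10.5, 5.4, 91.1, 5.1, 88.3], [22.5, -5.2, 64.3, -5.0, 66.9], [34.5, -4.2, 64.5, -4.6, 67.3], [46.5, -7.1, 64.5, -7.1, 71.3], [58.5, -5.8, 64.1, -6.0, 70.2]]
b-ext slope 0.0039 at grasp mm -2.2
z-top slope -0.0107 at grasp mm 71.3
b-fit slope 0.0056 at grasp mm -2.2
z-fit slope -0.0081 at grasp mm 73.5
t7 n 1016 foot x -0.0816
[[-61.5, 0.7, 65.4, 0.4, 65.6], [-49.5, 0.4, 65.1, 0.8, 66.0], [-37.5, 0.7, 64.7, 0.6, 66.3], [-25.5, 0.6, 64.5, 0.6, 65.9], [-13.5, 9.0, 94.8, 7.4, 91.7], [-1.5, 9.2, 97.3, 7.7, 87.1], [10.5, 9.0, 96.9, 8.9, 85.2], [22.5, 0.2, 64.6, 0.6, 65.4], [34.5, 0.8, 64.2, 0.6, 65.6], [46.5, 0.6, 64.7, 0.7, 65.9], [58.5, 1.0, 65.0, 0.8, 65.4]]
b-ext slope 0.0014 at grasp mm 3.1
z-top slope -0.002 at grasp mm 73.1
b-fit slope 0.0024 at grasp mm 2.9
z-fit slope -0.0082 at grasp mm 70.8
```

```bash
python3 -m inch '[{"dp":[-0.025,0,-0.043],"dr":[0,0,0],"gripper":1},{"dp":[-0.174,0,0.1],"dr":[0,0,0],"gripper":1},{"dp":[-0.174,0,0.1],"dr":[0,0,0],"gripper":1},{"dp":[0,0,0],"dr":[0,0,0],"gripper":1},{"dp":[0,0,0],"dr":[0,0,0],"gripper":1}]'; python3 -m inch '[{"dp":[-0.087,0,0.05],"dr":[0,0,0],"gripper":1},{"dp":[0,0,0],"dr":[0,0,0],"gripper":1},{"dp":[0,0,0],"dr":[0,0,0],"gripper":1}]'
```

```text
time_s: 15.0
ee_pos: [0.5427, 0.2431, 0.0497]
tool_rot: [2.097, 1.779, -0.553]
force: [1.3, 2.9, 7.2]
grip_width: 0.0395
finger_force: 45.0
time_s: 15.25
ee_pos: [0.5426, 0.2423, 0.0497]
tool_rot: [2.097, 1.779, -0.553]
force: [0.9, 4.8, 7.9]
grip_width: 0.0402
finger_force: 45.0
```

```bash
python3 -m inch '[{"dp":[-0.087,0,0.05],"dr":[0,0,0],"gripper":1},{"dp":[0,0,0],"dr":[0,0,0],"gripper":1},{"dp":[0,0,0],"dr":[0,0,0],"gripper":1}]'
```

```text
time_s: 15.5
ee_pos: [0.5424, 0.2414, 0.0497]
tool_rot: [2.097, 1.779, -0.553]
force: [1.1, 6.4, 5.9]
grip_width: 0.0397
finger_force: 45.0
```

```bash
python3 -m inch '[{"dp":[-0.02,0,-0.035],"dr":[0,0,0],"gripper":1},{"dp":[0,0,0],"dr":[0,0,0],"gripper":1},{"dp":[0,0,0],"dr":[0,0,0],"gripper":1}]';python3 -m inch '[{"dp":[-0.087,0,0.05],"dr":[0,0,0],"gripper":1},{"dp":[0,0,0],"dr":[0,0,0],"gripper":1},{"dp":[0,0,0],"dr":[0,0,0],"gripper":1}]'
```

```text
time_s: 15.75
ee_pos: [0.5423, 0.2409, 0.0498]
tool_rot: [2.097, 1.779, -0.554]
force: [2.5, 3.6, 1.7]
grip_width: 0.0397
finger_force: 45.0
time_s: 16.0
ee_pos: [0.5421, 0.2397, 0.0498]
tool_rot: [2.097, 1.779, -0.555]
force: [2.6, 2.6, 2.2]
grip_width: 0.0397
finger_force: 45.0
```

```bash
python3 -m inch '[{"dp":[-0.06,0,0.035],"dr":[0,0,0],"gripper":1},{"dp":[0,0,0],"dr":[0,0,0],"gripper":1},{"dp":[0,0,0],"dr":[0,0,0],"gripper":1}]'
```

```text
time_s: 16.25
ee_pos: [0.5419, 0.239, 0.0498]
tool_rot: [2.097, 1.779, -0.555]
force: [4.1, 2.3, 3.3]
grip_width: 0.0398
finger_force: 45.0
```

```bash
python3 -m inch '[{"dp":[-0.06,0,0.035],"dr":[0,0,0],"gripper":1},{"dp":[0,0,0],"dr":[0,0,0],"gripper":1},{"dp":[0,0,0],"dr":[0,0,0],"gripper":1}]'
```

```text
time_s: 16.5
ee_pos: [0.542, 0.239, 0.0498]
tool_rot: [2.097, 1.78, -0.553]
force: [3.5, 8.7, 4.1]
grip_width: 0.0395
finger_force: 45.0
```

Force along the V's jumped to 8.7 N and the tool stopped advancing, so the foot is on the stop. I'll check from the images, then release.

Run:
```python
from h import *
rep(8)
p,w=cloud('t8');a=(w-J0)@D(JA);b=(w-J0)@D(JA+90)
m=(w[...,2]>.073)&(w[...,2]<.085)&(abs(b)<.03)&(a<-.075)&(a>-.1);print('stop',a[m].mean(),m.sum())
p,w=cloud('t0');a=(w-J0)@D(JA);b=(w-J0)@D(JA+90)
m=(w[...,2]>.073)&(w[...,2]<.085)&(abs(b)<.03)&(a<-.075)&(a>-.1);print('stop0',a[m].mean(),m.sum())
i=cv2.imread('pics/t8.png');cv2.imwrite('pics/c8.png',cv2.resize(i[205:295,130:270],None,fx=5,fy=5))
```

```text
t 16.5 q [ 0.541  0.825  1.311 -0.398  1.374  0.857] p [0.542  0.239  0.0498] z [-0.077 -0.49  -0.868] y [ 0.987 -0.162  0.003] F [3.5 8.7 4.1] w 0.0395 ff 45.0
grasp in jig 0.1098 -0.0007 0.0663
s8 n 774 foot x -0.0888
[[-69.2, -5.7, 64.9, -6.2, 69.6], [-57.2, -4.8, 63.4, -4.8, 67.7], [-45.2, -4.7, 65.6, -5.9, 71.8], [-33.2, -7.3, 64.5, -6.6, 69.3], [-21.2, 7.3, 87.9, 0.4, 88.9], [-9.2, 6.3, 95.5, 5.2, 87.3], [2.8, 6.2, 96.4, 5.8, 87.1], [14.8, 4.5, 86.8, -2.5, 87.5], [26.8, -5.5, 63.5, -5.7, 69.5], [38.8, -4.3, 64.0, -5.3, 68.9], [50.8, -5.5, 64.8, -5.1, 67.6]]
b-ext slope 0.0174 at grasp mm 0.8
z-top slope 0.037 at grasp mm 78.7
b-fit slope 0.0138 at grasp mm -1.1
z-fit slope 0.0174 at grasp mm 78.0
t8 n 1074 foot x -0.0892
[[-69.2, 0.8, 65.3, 0.5, 66.8], [-57.2, 0.5, 65.5, 0.7, 67.2], [-45.2, 0.7, 64.9, 0.5, 65.9], [-33.2, 0.4, 65.8, 0.4, 66.3], [-21.2, 0.6, 64.5, 0.8, 65.7], [-9.2, 9.3, 96.6, 8.2, 91.7], [2.8, 9.3, 97.6, 7.5, 86.4], [14.8, 9.1, 94.3, 9.6, 84.6], [26.8, 0.7, 63.9, 0.5, 65.9], [38.8, 0.8, 66.7, 0.5, 67.3], [50.8, 0.9, 65.4, 0.9, 67.0]]
b-ext slope 0.021 at grasp mm 5.5
z-top slope 0.0701 at grasp mm 82.0
b-fit slope 0.0199 at grasp mm 5.1
z-fit slope 0.0444 at grasp mm 77.5
stop -0.08343100568438822 128
stop0 -0.08454827853385584 110
```

View pics/c8.png

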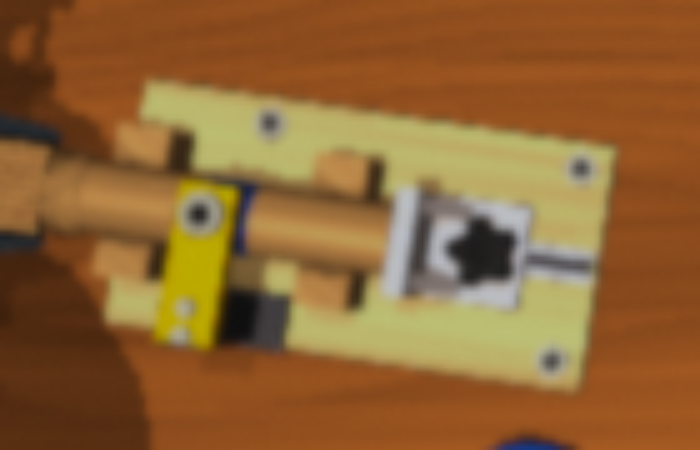

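The crop shows the leg in both V-blocks under the yellow guide, its foot touching the stop plate at (393,240) with no gap. Next I ease down slightly, release and back off.

```bash
python3 -m inch '[{"dp":[0.02,0,0.035],"dr":[0,0,0],"gripper":1},{"dp":[0,0,0],"dr":[0,0,0],"gripper":1},{"dp":[0,0,0],"dr":[0,0,0],"gripper":1}]' 20; python3 -m inch '[{"dp":[0,0,0],"dr":[0,0,0],"gripper":0.0},{"dp":[0,0,0],"dr":[0,0,0],"gripper":-0.5},{"dp":[0,0,0],"dr":[0,0,0],"gripper":-1},{"dp":[0,0,0],"dr":[0,0,0],"gripper":-1},{"dp":[0,0,0],"dr":[0,0,0],"gripper":-1},{"dp":[0,0,0],"dr":[0,0,0],"gripper":-1},{"dp":[0,0,0],"dr":[0,0,0],"gripper":-1},{"dp":[0,0,0],"dr":[0,0,0],"gripper":-1}]'
```

```text
time_s: 16.85
ee_pos: [0.542, 0.239, 0.0497]
tool_rot: [2.097, 1.779, -0.553]
force: [3.0, 8.2, 6.5]
grip_width: 0.0397
finger_force: 20.0
time_s: 17.52
ee_pos: [0.5416, 0.2382, 0.0493]
tool_rot: [2.097, 1.779, -0.556]
force: [-0.9, 0.4, -0.4]
grip_width: 0.0892
finger_force: 0.0
```

```bash
python3 -m inch '[{"dp":[0,0,-0.8],"dr":[0,0,0],"gripper":-1},{"dp":[0,0,-1.5],"dr":[0,0,0],"gripper":-1},{"dp":[0,0,-2.5],"dr":[0,0,0],"gripper":-1},{"dp":[0,0,-2.5],"dr":[0,0,0],"gripper":-1},{"dp":[0,0,-2.5],"dr":[0,0,0],"gripper":-1},{"dp":[0,0,-2.5],"dr":[0,0,0],"gripper":-1},{"dp":[0,0,-2.5],"dr":[0,0,0],"gripper":-1},{"dp":[0,0,-2.5],"dr":[0,0,0],"gripper":-1},{"dp":[0,0,0],"dr":[0,0,0],"gripper":-1},{"dp":[0,0,0],"dr":[0,0,0],"gripper":-1}]'
python3 - <<'E'
from h import *
snap('top','t9');snap('wrist','w9')
for n in('w9','t9'):
  p,w=cloud(n);a=(w-J0)@D(JA);b=(w-J0)@D(JA+90);z=w[...,2]
  h=(a>.09)&(a<.13)&(abs(b)<.017)&(z>.06);
  if h.sum(): c=np.linalg.lstsq(np.c_[a[h],b[h],np.ones(h.sum())],z[h],rcond=None)[0];print(n,'head plane slopes',c[:2].round(3),'z',z[h].mean().round(4))
  for lo,hi in((-.07,-.03),(.03,.06)):
    k=(a>lo)&(a<hi)&(abs(b)<.012)&(z>.07)&(z<.09);print(n,k.sum(),'top z',z[k].max() if k.any() else None, 'b ext',[b[(a>lo)&(a<hi)&(z>.066)&(abs(b)<.03)].min().round(4),b[(a>lo)&(a<hi)&(z>.066)&(abs(b)<.03)].max().round(4)] if k.any() else '')
i=cv2.imread('pics/t9.png')[205:295,110:270];cv2.imwrite('pics/c9.png',cv2.resize(i,None,fx=5,fy=5))
E
```

```text
time_s: 18.35
ee_pos: [0.5556, 0.3243, 0.2008]
tool_rot: [2.097, 1.78, -0.551]
force: [0.0, -0.4, 0.2]
grip_width: 0.0911
finger_force: 0.0
w9 head plane slopes [ 0.002 -0.004] z 0.0851
w9 0 top z None b ext 
w9 405 top z 0.08282857189857917 b ext [np.float64(-0.0166), np.float64(0.0168)]
t9 head plane slopes [-0.01  -0.015] z 0.0834
t9 183 top z 0.08299284174978783 b ext [np.float64(-0.0159), np.float64(0.0174)]
t9 134 top z 0.0850948884874343 b ext [np.float64(-0.0157), np.float64(0.0172)]
```

View pics/c9.png

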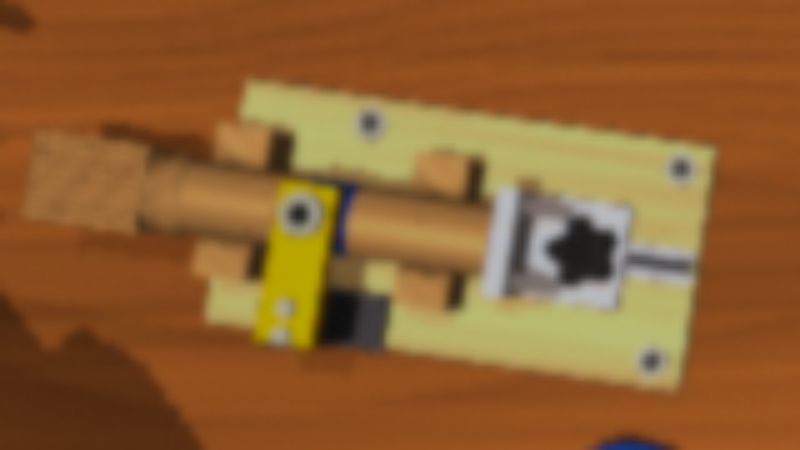

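View pics/w9.png

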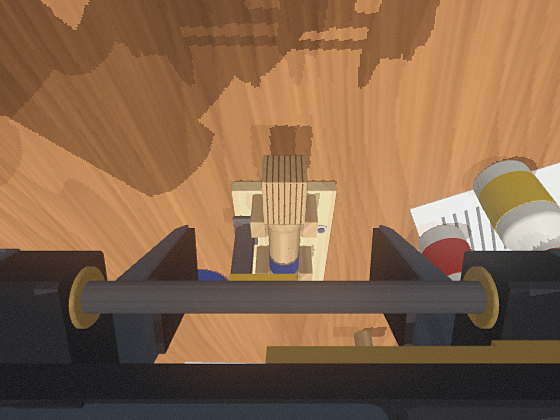

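The top crop shows the leg in both V-blocks, with its foot against the plate at (490,245). The wrist view shows the head with a level face up (slopes under 0.015 rad) and the gripper clear.

```bash
python3 -c "
from cell import bot
print(bot.sign_off())"
```

```text
the job is handed in; nothing more can be done
None
```

The taped leg lies in both V-blocks under the drill guide with its foot against the end stop and a head face level on top; I handed the job in at about 18.5 s, and the simulator returned no verdict.

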